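# Lock a rotor on its spindle with a thrust ring and an R-clip

## Task

Secure the rotor on its upright spindle: put the bronze thrust ring over the spindle so that it lies flat on the rotor's hub, then push the straight leg of the R-clip through the cross-hole just above the ring until the clip is fully home and its bent leg has snapped over the spindle, and let go. Nobody knows which way the cross-hole faces, so feel for it gently with the leg and never force the clip; leave the loose hex key and blue marker where they are.

Things in the scene. Friction and masses are not known exactly. Their poses are not given: they have to be found in the camera images.
- stand: Bearing stand, fixed: dark steel base plate 160 (x) x 130 (y) x 10 mm; in a bearing on it stands an upright bright steel spindle with a dark rotor (120 mm across, hub 40 mm across, top at z = 84 mm). Above the hub the spindle is a plain round bar, 20 mm across, its chamfered end 114 mm above the bench. Origin: on the bench, on the spindle's axis; z up; x points roughly away from the robot.
- hub_top (a point): Point on the spindle's axis level with the hub's top face (84 mm above the bench), on which the ring must lie. It does not turn. Spindle and rotor turn together any number of times, against about 0.015 N m of drag.
- hole_point (a point): Centre of the level cross-hole (7 mm wide, right through the spindle, both ends alike), 100 mm above the bench; does not turn. The hole's direction is not reported: at the start it may face any way. A leg tip within about 0.2 rad of it enters and turns the spindle into line; elsewhere it meets the solid side, 10 mm from the axis.
- thrust_ring: Bronze thrust ring, loose, lying flat on the bench: 46 mm across, 10 mm thick, bore 24 mm, 0.09 kg. Origin: centre of its underside; z up.
- r_clip: R-clip (spring cotter) of dark 5 mm round wire, 101 mm long, loose, 0.07 kg, lying flat on the bench and to be pushed in level, this way up. Its straight leg runs along the clip's +x at y = 0; the springy bent leg runs beside it on the +y side, up to y = 22 mm; the eye is at the other end. z up. Origin: on the underside, 2.5 mm below clip_seat.
- clip_seat (a point): Point in the middle of the straight leg's wire, 2.5 mm above the clip's underside; it is at hole_point when the clip is home.
- clip_tip (a point): Chamfered end of the straight leg, 30.5 mm from clip_seat along the clip's +x.
- clip_eye (a point): Centre of the oblong eye of two turns, 46 mm behind clip_seat (x = -46, y = +10 mm of the clip), 5 mm above the underside. The eye is 10 mm thick and 25 mm wide over two flat sides (at y = -2.5 and +22.5 mm, from x = -56 to -36 mm): the place to grip, from above, closing along the clip's y.
- clip_spring (a joint): Angle by which the bent leg is sprung away from the straight leg (rad): 0 at rest, under 0.03 when home, about 0.1 while its throat passes over the spindle, from about 20 to 8 mm before home. There the push along the leg rises to some 3 to 8 N and then drops as the leg snaps over; the straight leg is already through the hole by then.
- hex_key: Loose black hex key, 87 mm long, 8 mm thick, lying behind the stand. Leave it alone.
- marker_1: Loose blue marker, 131 mm long, 17 mm thick, lying behind to the right. Leave it alone.
Not all that is in view belongs to the job. What is shaped like the r_clip but yellow is not meant.

How it is judged:
On the way, in this order (a step that is already met when the one before it is completed fails the run):
1. the thrust ring lies flat on the rotor's hub, round the spindle (horizontal distance between thrust_ring and hub_top below 0.004 m and z of thrust_ring in the frame of hub_top between -0.0025 and 0.0025 m and angle between thrust_ring's own z axis and vertical below 0.08 rad), for 0.2 s.
2. the R-clip's straight leg is through the cross-hole and its bent leg has snapped over the spindle (distance between clip_seat and hole_point below 0.005 m and value of joint clip_spring below 0.06 rad), for 0.2 s.
At the end, for the whole second after the job is handed in: Ring flat on the hub round the spindle (within 4 mm of the axis, 2.5 mm in height, 0.08 rad); clip_seat within 5 mm of hole_point, so the straight leg is through the cross-hole, and the bent leg sprung back round the spindle (clip_spring under 0.06 rad); both at rest (all of step 1 and all of step 2 and linear speed of each of r_clip, thrust_ring below 0.02 m/s); the robot touches nothing.
It fails at once if the R-clip is forced: it presses on the stand, spindle or rotor with more than 30 N (contact force between r_clip and stand above 30 N).
It fails at once if the hex key is pushed aside by more than 20 mm (distance of hex_key from where it was at the start of the episode above 0.02 m).
It fails at once if the blue marker is pushed aside by more than 20 mm (distance of marker_1 from where it was at the start of the episode above 0.02 m).
It also fails if it takes over 72 s, if anything falls off the work surface, if the arm or the gripper's body presses on something with over 40 N, if the wrist force passes 120 N, or if a joint passes its speed limit or range.

## Robot

A 7-joint arm with a two-finger parallel gripper is mounted at the origin on a cart in front of the work surface, level with it; the furniture and walls round the work are solid. World frame = base frame: x ahead of the robot, y to its left, z up, the work surface at z = 0. Lengths are in m, angles in rad, forces in N, time in s.
With the tool pointing down it reaches from about 0.425 to 0.925 m from the base axis. Payload 6.8 kg.
Tool frame: the origin (TCP) lies midway between the tips of the shut fingers; the grasp point (between the pads) lies 19 mm behind it; x points along the fingers, y is the direction in which the jaws open and shut, and the axes are right-handed (so a half turn about x gives the same grasp; the last joint's range is limited). The gripper opens to 85 mm and grips with 20 to 120 N. Pads are 22 mm wide; open, the fingers measure 114 mm over their backs; the gripper's body (76 mm by 85 mm) begins 54 mm behind the grasp point. The pads swing forward as they close: fully open they stand 13 mm farther back than shut.
Start: joints at [1.185, 0.477, 0.022, 1.555, -0.011, 1.109, -0.083], TCP at [0.185, -0.649, 0.231] pointing down, gripper open.
Joint ranges: [-2.96, 2.96], [-0.34, 2.1], [-1.41, 1.46], [0.24, 2.44], [-1.37, 4.51], [0.17, 1.92], [-2.96, 2.96]. Speed limits (rad/s): [2.39, 2.39, 3.14, 3.14, 3.14, 3.14, 3.14].

## Interface

Orientations are given as a rotation vector (axis times angle).
In Python, from bench import r gives the robot as it stands.
- The arm moves only by the tool carry_out, never from a script. Its argument "targets" is one flat list of numbers, 7 for each row, row after row: the finger opening in m, from 0 to 0.0854, then the shift along the tool's x, y, z in m, then the turn, a rotation vector about the tool's x, y, z in units of 5 degrees (1.0 is 5 degrees). A call has 1 to 12 rows; each row is the pose to reach, as a shift and turn from the pose measured when the call began, along the tool's axes at that moment; what a row does not reach only later rows make up. A row lasts 1/8 s, in which the tool goes at most 62.5 mm and 10.7 degrees, less where a joint would pass 70% of its speed; a pose out of reach is approached as far as the arm can. A call with a gripper value outside its range is refused whole. The fingers move at their own pace and stop on an object; "squeeze" is the grip in N (left out, the last holds). Time passes only in rows, so rows that repeat a pose let the fingers close. It gives the time, the measured TCP pose, the force and the opening at its end, in the units of the state.
- r.get_obs(): the state, without advancing time (a new reading comes with each control period).
- r.grab_frame(name): name is "scene" or "top"; returns the picture (400x640x3 uint8, blue, green, red); there is no depth.
- r.camera_info(name): a dict with "fx", "fy", "cx", "cy" (pixels), "xyz" and "orientation" of the camera in the world. Camera axes: x right, y up, looking along -z (the intrinsics and any distortion apply to the point x, -y, -z); pixel columns grow to the right and rows downward; lengths in m; the calibration is good to about 2 mm. A picture is of the moment at which its call begins. camera_info takes no time and is no camera call.
- r.hand_in(): hands the job in, once; it reports no verdict.
The state is a dict: "clock": time; "joints": joint angles; "qvel": joint speeds; "tau": joint torques, N m; "tcp_pos": TCP position; "orientation": TCP orientation; "contact_force": force on the tool from outside, world axes, zero at the start; "moment": the same for the moment, N m; "grip_width": finger opening in m.
Only numpy, scipy, OpenCV 4.12 (cv2) and the standard library are available. Lean on these libraries where they do the work, as an engineer would, in place of code of your own. Each camera call takes 0.05 s, during which the arm holds its last target. There are 200 camera calls.

## Working session

There is one attempt and no reset: what is moved stays moved. The work goes in short steps, Python scripts to look and compute and a tool call to move; the robot and the scene stay as the last step left them, time stands still between calls to the robot, and variables do not carry over. Pictures are saved under pics/ and viewed, about 8 in all and at most 12, crops included, and the job is handed in when it is done.

Besides the shell and the picture viewer there is one more tool, called after "Emit:" as name(argument=value, ...), one argument or row to a line, values as JSON. carry_out: Moves the arm, as the interface text tells. Its arguments: {"type":"object","properties":{"targets":{"type":"array","items":{"type":"number"}},"squeeze":{"type":"number"}},"required":["targets"]}

```bash
ls; mkdir -p pics; python3 - <<'E'
from bench import r
import cv2
o=r.get_obs();print(o)
for n in("top","scene"):
    print(r.camera_info(n)); cv2.imwrite(f"pics/{n}0.png",r.grab_frame(n))
E
```

```text
pics
{'clock': 0.0, 'joints': array([ 1.1848511 ,  0.47785505,  0.02235748,  1.55646023, -0.01145619,
        1.10929884, -0.08306222]), 'qvel': array([-2.96759070e-04,  3.57373908e-04,  1.32425556e-04,  5.65322850e-05,
       -3.63853201e-04, -4.20551071e-04,  9.54614543e-04]), 'tau': array([-3.72219856e-04, -5.96460485e+01,  1.60767652e+00, -2.81200558e+01,
        1.24144141e-02,  9.44941188e-03, -1.62295657e-05]), 'tcp_pos': array([ 0.1849395 , -0.64854792,  0.23028553]), 'orientation': array([ 2.07291733,  0.29189979, -2.07385734]), 'contact_force': array([ 0.58962518, -0.53144916,  0.20435442]), 'moment': array([ 0.04005173, -0.00640919, -0.03554163]), 'grip_width': 0.08510439431062714}
{'fx': 440.94953913880164, 'fy': 440.94953913880164, 'cx': 314.3167703025962, 'cy': 199.80438890528112, 'xyz': array([0.49309783, 0.00370642, 1.26189536]), 'orientation': array([ 0.05985693, -0.0582902 , -1.58703152])}
{'fx': 449.9579913096377, 'fy': 449.9579913096377, 'cx': 320.0386260715618, 'cy': 190.8982824927344, 'xyz': array([-0.19063358,  0.42027476,  1.0032565 ]), 'orientation': array([ 0.4636068 , -0.78865558, -1.97454744])}
```

View pics/top0.png

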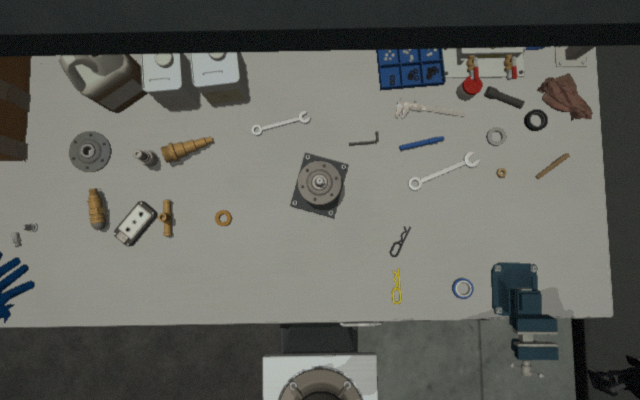

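View pics/scene0.png

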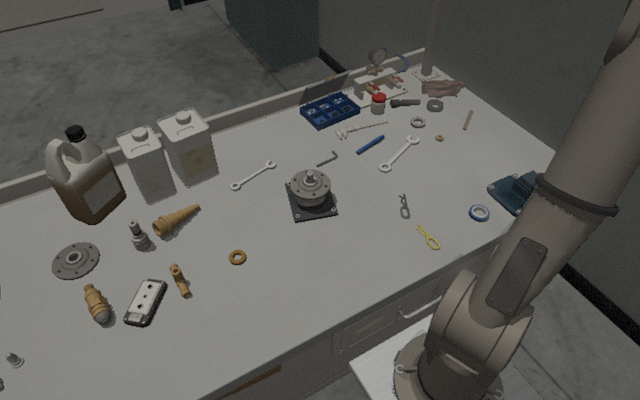

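The top view shows the ring at about (223,218), the spindle at (320,182), the dark clip at (400,241) and the yellow decoy at (397,287). The hex key and marker are behind the stand, at (365,139) and (421,143). Next I'll measure the ring, spindle and clip more closely.

```bash
cat > h.py <<'E'
from bench import r
import cv2, numpy as np
from scipy.spatial.transform import Rotation as R
def cam(n):
    c=r.camera_info(n); return c,R.from_rotvec(c["orientation"]).as_matrix()
def ray(n,u,v):
    c,M=cam(n); return np.array(c["xyz"]),M@np.array([(u-c["cx"])/c["fx"],-(v-c["cy"])/c["fy"],-1.])
def atz(n,u,v,z):
    o,d=ray(n,u,v); return o+d*(z-o[2])/d[2]
def proj(n,p):
    c,M=cam(n); q=M.T@(np.array(p)-c["xyz"]); return np.array([c["cx"]-c["fx"]*q[0]/q[2],c["cy"]+c["fy"]*q[1]/q[2]])
def crop(img,u,v,w,h,k,interp=cv2.INTER_CUBIC):
    return cv2.resize(img[v:v+h,u:u+w],None,fx=k,fy=k,interpolation=interp)
def totool(p,o=None):
    o=o or r.get_obs(); return R.from_rotvec(o["orientation"]).inv().apply(np.array(p)-o["tcp_pos"])
E
python3 - <<'E'
from h import *
for k,v in (("top",r.camera_info("top")),("scene",r.camera_info("scene"))): print(k,list(v))
t=cv2.imread("pics/top0.png");s=cv2.imread("pics/scene0.png")
for n,im,box in(("top",t,(205,200,40,40)),("scene",s,(222,243,34,30))):
    u,v,w,h=box; c=im[v:v+h,u:u+w]; hsv=cv2.cvtColor(c,cv2.COLOR_BGR2HSV)
    m=((hsv[...,1]>110)&(hsv[...,0]<25)).astype(np.uint8)
    cs,_=cv2.findContours(m,cv2.RETR_EXTERNAL,cv2.CHAIN_APPROX_NONE); cc=max(cs,key=cv2.contourArea)
    e=cv2.fitEllipse(cc); p=(e[0][0]+u,e[0][1]+v); print(n,p,e[1],m.sum(),atz(n,*p,.008))
# clip mask PCA etc
A=crop(t,380,218,40,48,10); B=crop(t,285,147,70,75,6)
hh=max(A.shape[0],B.shape[0]); f=lambda x:cv2.copyMakeBorder(x,0,hh-x.shape[0],0,0,cv2.BORDER_CONSTANT)
I=np.hstack([f(A),f(B)])[:600,:800]; cv2.imwrite("pics/z1.png",I)
A=crop(s,390,185,30,40,12); B=crop(s,280,160,65,65,6)
hh=max(A.shape[0],B.shape[0]);I=np.hstack([f(A),f(B)]); cv2.imwrite("pics/z2.png",I)
print(I.shape)
o=r.get_obs();print(R.from_rotvec(o["orientation"]).as_matrix().round(3))
E
```

```text
top ['fx', 'fy', 'cx', 'cy', 'xyz', 'orientation']
scene ['fx', 'fy', 'cx', 'cy', 'xyz', 'orientation']
top (222.78087997436523, 217.8335418701172) (14.266510009765625, 14.911591529846191) 128 [0.54042101 0.26530551 0.008     ]
scene (237.15585708618164, 256.96309661865234) (13.530855178833008, 15.696913719177246) 142 [0.53627281 0.26584698 0.008     ]
(480, 750, 3)
[[-0.001  0.274 -0.962]
 [ 0.002 -0.962 -0.274]
 [-1.    -0.002  0.   ]]
```

View pics/z1.png

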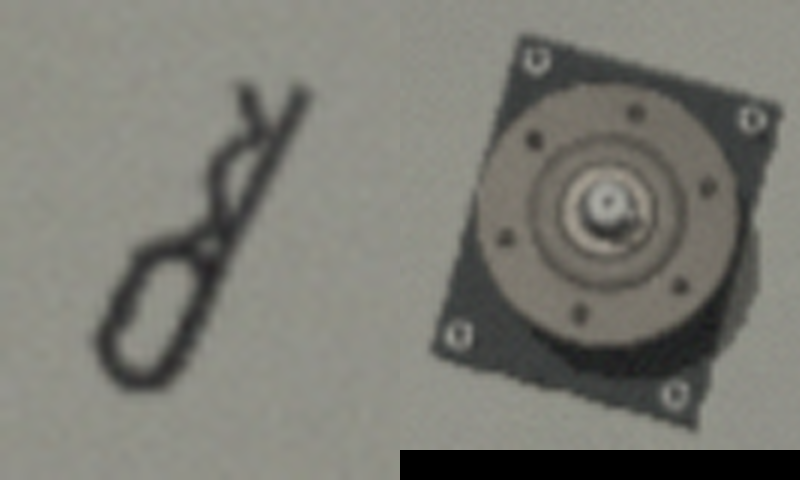

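View pics/z2.png

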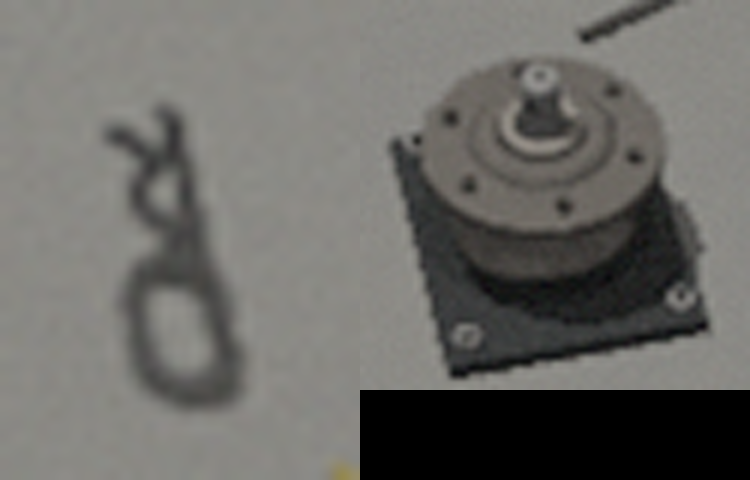

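The zooms show the clip lying with its straight leg on the right: tip at top px (410.3,227.3), eye at lower left around (396,250), and the bent leg on the left, so it is the right way up. The spindle's top end is at top px (319.5,180.8) and scene px (310,172.8). The hole can't be seen yet.

```bash
cat > fit.py <<'E'
from h import *
from scipy.optimize import minimize
from scipy.ndimage import map_coordinates
a=np.linspace(0,np.pi,14)
eye=np.vstack([np.c_[np.linspace(-56,-36,10),0*np.ones(10)],np.c_[np.linspace(-56,-36,10),20*np.ones(10)],
  np.c_[-36+10*np.sin(a),10+10*np.cos(a)],np.c_[-56-12*np.sin(a),10+10*np.cos(a)]])
leg=np.c_[np.linspace(-26,29.5,40),np.zeros(40)]
D=np.vstack([eye,leg]); B=np.vstack([np.c_[np.linspace(-54,-38,12),10*np.ones(12)],np.c_[[35,36,37],[0]*3],np.c_[[-75,-75,-75],[6,10,14]],
  np.c_[np.linspace(-50,28,25),-7*np.ones(25)],np.c_[np.linspace(-55,-37,8),27*np.ones(8)]])
def w(P,q,z): c,s=np.cos(q[2]),np.sin(q[2]); return np.c_[q[0]+(c*P[:,0]-s*P[:,1])/1e3,q[1]+(s*P[:,0]+c*P[:,1])/1e3,np.full(len(P),z)]
def cost(q,ims,zc):
    t=0
    for n,im in ims.items():
        for P,k in((D,1),(B,-1)):
            uv=np.array([proj(n,p) for p in w(P,q,zc)]); t+=k*map_coordinates(im,[uv[:,1],uv[:,0]],order=1,mode="nearest").mean()
    return t
def fit(ims,q0,zc=.004):
    ims={n:cv2.GaussianBlur(cv2.cvtColor(i,cv2.COLOR_BGR2GRAY).astype(float),(0,0),.5) for n,i in ims.items()}
    S=np.array([q0]+[np.add(q0,d) for d in((.006,0,0),(0,.006,0),(0,0,.12))])
    m=minimize(cost,q0,(ims,zc),"Nelder-Mead",options=dict(initial_simplex=S,xatol=1e-5,fatol=1e-3)); return m.x,m.fun
E
python3 - <<'E'
from fit import *
t=cv2.imread("pics/top0.png");s=cv2.imread("pics/scene0.png")
tip=atz("top",410.2,227.4,.0025); e=atz("top",396.2,249.6,.005)
d=tip-e; yaw=np.arctan2(d[1],d[0])+np.arctan2(10,76.5); print("tip",tip,"eye",e,yaw,np.linalg.norm(d))
c,sn=np.cos(yaw),np.sin(yaw); q0=[tip[0]-.0305*c,tip[1]-.0305*sn,yaw]
for I in({"top":t},{"scene":s},{"top":t,"scene":s}): print(list(I),fit(I,q0))
for n,p in(("top",(319.5,180.8)),("scene",(310,172.8))): print("spindle",atz(n,*p,.114))
print("rotor",atz("top",319.7,182.75,.07))
E
```

```text
tip [ 0.50426454 -0.2677081   0.0025    ] eye [ 0.44215617 -0.22542974  0.005     ] -0.467686336314071 0.07517419589428136Traceback (most recent call last):
  File "<stdin>", line 6, in <module>
  File "fit.py", line 20, in fit
    m=minimize(cost,q0,(ims,zc),"Nelder-Mead",options=dict(initial_simplex=S,xatol=1e-5,fatol=1e-3)); return m.x,m.fun
    res = _minimize_neldermead(fun, x0, args, callback, bounds=bounds,
                               **options)
    fxr = func(xr)
    fx = function(np.copy(x), *(wrapper_args + args))
  File "fit.py", line 15, in cost
    uv=np.array([proj(n,p) for p in w(P,q,zc)]); t+=k*map_coordinates(im,[uv[:,1],uv[:,0]],order=1,mode="nearest").mean()
                 ~~~~^^^^^
  File "h.py", line 11, in proj
    c,M=cam(n); q=M.T@(np.array(p)-c["xyz"]); return np.array([c["cx"]-c["fx"]*q[0]/q[2],c["cy"]+c["fy"]*q[1]/q[2]])
        ~~~^^^
  File "h.py", line 5, in cam
    c=r.camera_info(n); return c,R.from_rotvec(c["orientation"]).as_matrix()
ValueError: time passes only in moves, steps and waits
```

```bash
sed -i 's/^def cam/from functools import lru_cache\n@lru_cache\ndef cam/' h.py
python3 - <<'E'
from fit import *
t=cv2.imread("pics/top0.png");s=cv2.imread("pics/scene0.png")
q0=[.477,-.254,-.468]
for I in({"top":t},{"scene":s},{"top":t,"scene":s}): print(list(I),fit(I,q0))
for n,p in(("top",(319.5,180.8)),("scene",(310,172.8))): print("spindle",atz(n,*p,.114))
print("rotor",atz("top",319.7,182.75,.07))
# move to above ring
o=r.get_obs();print(o["clock"],totool([.539,.2655,.08],o))
E
```

```text
['top'] (array([ 0.48094389, -0.25307004, -0.47847035]), np.float64(-69.12180813181249))
['scene'] (array([ 0.47719958, -0.25200124, -0.47624866]), np.float64(-52.05601290550349))
['top', 'scene'] (array([ 0.47975764, -0.25289818, -0.479117  ]), np.float64(-117.81755033266315))
spindle [ 0.62908073 -0.01030575  0.114     ]
spindle [ 0.62535062 -0.00980283  0.114     ]
rotor [ 0.6289513  -0.01129117  0.07      ]
0.1 [ 0.1516686  -0.78167129 -0.59119392]
```

```bash
cat >> h.py <<'E'
def rows(wps,yaw0=None):
    """wps: (x,y,z,dyaw world rad, TCP). prints tool shift mm and x-turn in 5deg units (tool pointing down)"""
    o=r.get_obs(); M=R.from_rotvec(o["orientation"])
    print("t %.2f tcp %s yaw_y %.4f tilt %s F %s M %s w %.4f"%(o["clock"],o["tcp_pos"].round(4),np.arctan2(*M.as_matrix()[[1,0],1]),M.as_matrix()[:,0].round(4),o["contact_force"].round(2),o["moment"].round(3),o["grip_width"]))
    for w in wps:
        # desired orientation: exactly down, yaw
        y=np.arctan2(*M.as_matrix()[[1,0],1])+w[3]
        Rd=np.array([[0,np.cos(y),-np.sin(y)*-1*-1],[0,np.sin(y),np.cos(y)],[-1,0,0]]);Rd[:,2]=np.cross(Rd[:,0],Rd[:,1])
        rv=(M.inv()*R.from_matrix(Rd)).as_rotvec()/np.radians(5)
        print((M.inv().apply(np.array(w[:3])-o["tcp_pos"])).round(5),rv.round(3))
E
python3 - <<'E'
from h import *
rows([(.48,-.42,.22,0),(.6,-.05,.2,0),(.54,.2655,.10,0)])
E
```

```text
t 0.10 tcp [ 0.185  -0.6486  0.2304] yaw_y -1.2930 tilt [-6.0e-04  1.6e-03 -1.0e+00] F [ 0.3  -0.61 -0.32] M [ 0.018 -0.005 -0.017] w 0.0860
[ 0.0106  -0.13888 -0.34643] [0.    0.001 0.02 ]
[ 0.03112 -0.46175 -0.56331] [0.    0.001 0.02 ]
[ 0.13167 -0.78143 -0.59215] [0.    0.001 0.02 ]
```

Emit:
carry_out(
  targets=[0.06, 0.01, -0.139, -0.346, 0, 0, 0, 0.06, 0.01, -0.139, -0.346, 0, 0, 0, 0.06, 0.01, -0.139, -0.346, 0, 0, 0, 0.06, 0.01, -0.139, -0.346, 0, 0, 0, 0.06, 0.01, -0.139, -0.346, 0, 0, 0, 0.06, 0.01, -0.139, -0.346, 0, 0, 0, 0.06, 0.031, -0.462, -0.563, 0, 0, 0, 0.06, 0.031, -0.462, -0.563, 0, 0, 0, 0.06, 0.031, -0.462, -0.563, 0, 0, 0, 0.06, 0.031, -0.462, -0.563, 0, 0, 0, 0.06, 0.031, -0.462, -0.563, 0, 0, 0, 0.06, 0.031, -0.462, -0.563, 0, 0, 0],
)

```text
clock: 1.6
tcp_pos: [0.5953, -0.062, 0.2006]
orientation: [2.073, 0.291, -2.074]
contact_force: [0.5, -0.2, -0.4]
grip_width: 0.0599
```

```bash
python3 - <<'E'
from h import *
rows([(.539,.2655,.10,0),(.539,.2655,.06,0),(.539,.2655,.0,0)])
E
```

```text
t 1.60 tcp [ 0.5953 -0.062   0.2006] yaw_y -1.2932 tilt [-9.0e-04  1.4e-03 -1.0e+00] F [ 0.53 -0.16 -0.45] M [-0.094 -0.047  0.018] w 0.0599
[ 0.10108 -0.33025 -0.03568] [0.    0.005 0.018]
[ 0.14108 -0.33019 -0.0357 ] [0.    0.005 0.018]
[ 0.20108 -0.33009 -0.03572] [0.    0.005 0.018]
```

Emit:
carry_out(
  targets=[0.06, 0.06, -0.33, -0.036, 0, 0, 0, 0.06, 0.06, -0.33, -0.036, 0, 0, 0, 0.06, 0.08, -0.33, -0.036, 0, 0, 0, 0.06, 0.1, -0.33, -0.036, 0, 0, 0, 0.06, 0.12, -0.33, -0.036, 0, 0, 0, 0.06, 0.13, -0.33, -0.036, 0, 0, 0, 0.06, 0.14, -0.33, -0.036, 0, 0, 0, 0.06, 0.14, -0.33, -0.036, 0, 0, 0],
  squeeze=20,
)

```text
clock: 2.6
tcp_pos: [0.5389, 0.2641, 0.0601]
orientation: [2.07, 0.289, -2.076]
contact_force: [0.2, -0.7, 0.0]
grip_width: 0.0604
```

```bash
python3 - <<'E'
from h import *
rows([(.539,.2655,.0,0)])
s=r.grab_frame("scene");t=r.grab_frame("top")
A=crop(s,190,190,100,100,4);B=crop(t,180,170,90,90,4)
B=cv2.copyMakeBorder(B,0,40,0,0,cv2.BORDER_CONSTANT);cv2.imwrite("pics/r1.png",np.hstack([A,B]))
E
```

```text
t 2.60 tcp [0.5389 0.2641 0.0601] yaw_y -1.2936 tilt [-2.7e-03 -5.0e-04 -1.0e+00] F [ 0.24 -0.71  0.01] M [-0.034 -0.073 -0.06 ] w 0.0604
[ 0.06009 -0.00127 -0.00064] [0.    0.032 0.003]
```

View pics/r1.png

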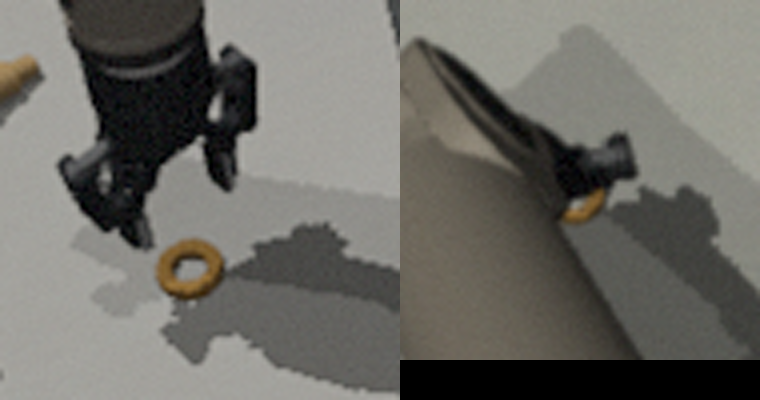

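The ring sits below and between the open fingers, with its centre at scene px (237,257). Descend and centre it.

Emit:
carry_out(
  targets=[0.06, 0.03, -0.001, -0.001, 0, 0, 0, 0.06, 0.05, -0.001, -0.001, 0, 0, 0, 0.06, 0.059, -0.001, -0.001, 0, 0, 0, 0.06, 0.059, -0.001, -0.001, 0, 0, 0, 0.03, 0.059, -0.001, -0.001, 0, 0, 0, 0.03, 0.059, -0.001, -0.001, 0, 0, 0, 0.03, 0.059, -0.001, -0.001, 0, 0, 0, 0.03, 0.059, -0.001, -0.001, 0, 0, 0],
  squeeze=20,
)

```text
clock: 3.7
tcp_pos: [0.5416, 0.2654, 0.0037]
orientation: [2.076, 0.288, -2.073]
contact_force: [-0.7, -1.6, 7.1]
grip_width: 0.0445
```

```bash
python3 - <<'E'
from h import *
rows([(.539,.2655,.0,0)])
E
```

```text
t 3.70 tcp [0.5416 0.2654 0.0037] yaw_y -1.2956 tilt [ 0.0013  0.0014 -1.    ] F [-0.7 -1.6  7.1] M [-0.123  0.309 -0.028] w 0.0445
[ 0.00367 -0.00085  0.00249] [-0.    -0.019  0.011]
```

Emit:
carry_out(
  targets=[0.06, -0.002, 0, 0, 0, 0, 0, 0.06, -0.002, 0, 0, 0, 0, 0, 0.06, -0.002, 0, 0, -2, 0, 0, 0.06, -0.002, 0, 0, -4, 0, 0, 0.06, -0.002, 0, 0, -6, 0, 0, 0.06, -0.002, 0, 0, -8, 0, 0, 0.06, -0.002, 0, 0, -10, 0, 0, 0.06, -0.002, 0, 0, -12, 0, 0, 0.06, -0.002, 0, 0, -14, 0, 0, 0.06, -0.002, 0, 0, -16, 0, 0, 0.06, -0.002, 0, 0, -18, 0, 0, 0.06, -0.002, 0, 0, -18, 0, 0],
)

```text
clock: 5.2
tcp_pos: [0.5416, 0.2651, 0.0054]
orientation: [1.007, 1.327, -1.004]
contact_force: [0.7, 0.1, -0.0]
grip_width: 0.0601
```

Emit:
carry_out(
  targets=[0.03, 0, 0, 0, 0, 0, 0, 0.03, 0, 0, 0, 0, 0, 0, 0.03, 0, 0, 0, 0, 0, 0, 0.03, 0, 0, 0, 0, 0, 0],
  squeeze=40,
)

```text
clock: 5.7
tcp_pos: [0.5417, 0.2651, 0.0058]
orientation: [1.008, 1.325, -1.005]
contact_force: [-1.7, -1.6, 5.4]
grip_width: 0.0426
```

```bash
python3 - <<'E'
from h import *
rows([(.539,.2655,.0,0)])
E
```

```text
t 5.70 tcp [0.5417 0.2651 0.0058] yaw_y 0.2717 tilt [ 0.0011  0.0013 -1.    ] F [-1.74 -1.62  5.38] M [-0.288  0.331 -0.06 ] w 0.0426
[ 0.00578 -0.00246 -0.00109] [ 0.    -0.011 -0.016]
```

```bash
python3 - <<'E'
from h import *
rows([(.5417,.2651,.16,0),(.6305,-.0105,.16,0),(.6305,-.0105,.135,0)])
E
```

```text
t 5.70 tcp [0.5417 0.2651 0.0058] yaw_y 0.2717 tilt [ 0.0011  0.0013 -1.    ] F [-1.74 -1.62  5.38] M [-0.288  0.331 -0.06 ] w 0.0426
[-1.5422e-01  2.5000e-04 -1.3000e-04] [ 0.    -0.011 -0.016]
[-0.15448  0.01183  0.28919] [ 0.    -0.011 -0.016]
[-0.12948  0.0118   0.28921] [ 0.    -0.011 -0.016]
```

Emit:
carry_out(
  targets=[0.03, -0.03, 0, 0, 0, 0, 0, 0.03, -0.09, 0, 0, 0, 0, 0, 0.03, -0.15, 0, 0, 0, 0, 0, 0.03, -0.154, 0.003, 0.05, 0, 0, 0, 0.03, -0.154, 0.005, 0.1, 0, 0, 0, 0.03, -0.154, 0.007, 0.16, 0, 0, 0, 0.03, -0.154, 0.009, 0.22, 0, 0, 0, 0.03, -0.154, 0.012, 0.27, 0, 0, 0, 0.03, -0.154, 0.012, 0.289, 0, 0, 0, 0.03, -0.13, 0.012, 0.289, 0, 0, 0, 0.03, -0.13, 0.012, 0.289, 0, 0, 0],
)

```text
clock: 7.08
tcp_pos: [0.6289, -0.0096, 0.1337]
orientation: [1.007, 1.329, -1.007]
contact_force: [0.0, -0.1, -0.9]
grip_width: 0.0423
```

```bash
python3 - <<'E'
from h import *
rows([(.6305,-.0105,.134,0),(.6305,-.0105,.112,0),(.6305,-.0105,.092,0)])
s=r.grab_frame("scene");t=r.grab_frame("top")
A=crop(s,270,100,80,110,5);B=crop(t,285,130,70,110,5)
cv2.imwrite("pics/p1.png",np.hstack([A,B]))
E
```

```text
t 7.08 tcp [ 0.6289 -0.0096  0.1337] yaw_y 0.2722 tilt [-0.003   0.0017 -1.    ] F [ 0.01 -0.09 -0.89] M [0.039 0.034 0.038] w 0.0423
[-0.00032  0.00131  0.00132] [-0.    -0.028  0.027]
[0.02168 0.00136 0.00138] [-0.    -0.028  0.027]
[0.04168 0.00141 0.00143] [-0.    -0.028  0.027]
```

View pics/p1.png

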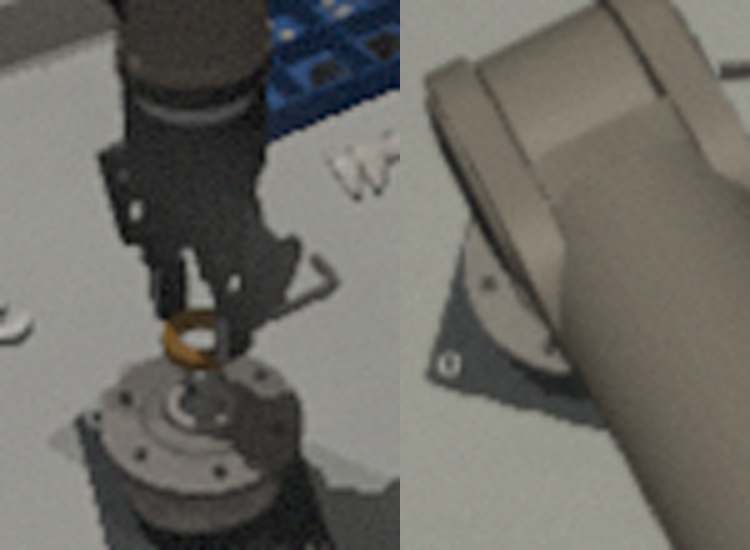

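The ring is level and held just above the spindle, at scene px (308,168). The top view is blocked by the arm. I'll correct by 1.3 mm and lower slowly.

Emit:
carry_out(
  targets=[0.03, 0.006, 0.0014, 0.0014, 0, 0, 0, 0.03, 0.012, 0.0014, 0.0014, 0, 0, 0, 0.03, 0.012, 0.0014, 0.0014, 0, 0, 0, 0.03, 0.015, 0.0014, 0.0014, 0, 0, 0, 0.03, 0.018, 0.0014, 0.0014, 0, 0, 0, 0.03, 0.018, 0.0014, 0.0014, 0, 0, 0],
)

```text
clock: 7.92
tcp_pos: [0.6314, -0.0093, 0.1174]
orientation: [1.007, 1.328, -1.004]
contact_force: [-2.0, 1.8, -0.9]
grip_width: 0.0424
```

```bash
python3 - <<'E'
from h import *
rows([(.6305,-.0105,.112,0),(.6305,-.0105,.092,0)])
E
```

```text
t 7.92 tcp [ 0.6314 -0.0093  0.1174] yaw_y 0.2736 tilt [-8.0e-04  2.3e-03 -1.0e+00] F [-2.    1.76 -0.95] M [ 0.251  0.564 -0.049] w 0.0424
[ 0.00544 -0.00118  0.00094] [-0.    -0.028  0.002]
[ 0.02544 -0.00118  0.00099] [-0.    -0.028  0.002]
```

Emit:
carry_out(
  targets=[0.03, 0, -0.0012, -0.0014, 0, 0, 0, 0.03, 0.003, -0.0012, -0.0014, 0, 0, 0, 0.03, 0.006, -0.0012, -0.0014, 0, 0, 0, 0.03, 0.006, -0.0012, -0.0014, 0, 0, 0],
)

```text
clock: 8.43
tcp_pos: [0.6297, -0.0084, 0.1111]
orientation: [1.007, 1.329, -1.005]
contact_force: [0.0, -0.6, -0.9]
grip_width: 0.0421
```

```bash
python3 - <<'E'
from h import *
rows([(.63,-.0085,.092,0)])
E
```

```text
t 8.43 tcp [ 0.6297 -0.0084  0.1111] yaw_y 0.2735 tilt [-0.0013  0.0022 -1.    ] F [ 0.04 -0.58 -0.95] M [-0.002  0.009 -0.037] w 0.0421
[0.01905 0.00029 0.0002 ] [-0.    -0.029  0.008]
```

Emit:
carry_out(
  targets=[0.03, 0.005, 0, 0, 0, 0, 0, 0.03, 0.01, 0, 0, 0, 0, 0, 0.03, 0.014, 0, 0, 0, 0, 0, 0.03, 0.018, 0, 0, 0, 0, 0, 0.03, 0.02, 0, 0, 0, 0, 0, 0.03, 0.0205, 0, 0, 0, 0, 0, 0.03, 0.0205, 0, 0, 0, 0, 0],
)

```text
clock: 9.3
tcp_pos: [0.6298, -0.0084, 0.0906]
orientation: [1.007, 1.329, -1.005]
contact_force: [-0.2, -0.7, -0.4]
grip_width: 0.0424
```

```bash
python3 - <<'E'
from h import *
rows([(.63,-.0085,.09,0)])
E
```

```text
t 9.30 tcp [ 0.6298 -0.0084  0.0906] yaw_y 0.2735 tilt [-0.0011  0.0022 -1.    ] F [-0.16 -0.71 -0.35] M [ 0.021 -0.004 -0.007] w 0.0424
[0.00065 0.0002  0.00019] [-0.    -0.028  0.006]
```

Emit:
carry_out(
  targets=[0.06, 0, 0, 0, 0, 0, 0, 0.06, 0, 0, 0, 0, 0, 0, 0.06, -0.005, 0, 0, 0, 0, 0, 0.06, -0.0135, 0, 0, 0, 0, 0, 0.03, -0.0135, 0, 0, 0, 0, 0, 0.01, -0.0135, 0, 0, 0, 0, 0, 0.01, -0.0135, 0, 0, 0, 0, 0, 0.01, -0.0135, 0, 0, 0, 0, 0, 0.01, -0.0135, 0, 0, 0, 0, 0],
  squeeze=20,
)

```text
clock: 10.42
tcp_pos: [0.6291, -0.0087, 0.1041]
orientation: [1.006, 1.329, -1.006]
contact_force: [-4.1, -0.9, 5.4]
grip_width: 0.0184
```

```bash
python3 - <<'E'
from h import *
rows([(.63,-.0085,.09,0)])
E
```

```text
t 10.43 tcp [ 0.6291 -0.0087  0.1041] yaw_y 0.2733 tilt [-0.0026  0.0016 -1.    ] F [-4.14 -0.95  5.39] M [-0.274  1.014 -0.016] w 0.0184
[0.01407 0.00094 0.0001 ] [-0.    -0.026  0.024]
```

Emit:
carry_out(
  targets=[0.05, 0, 0, 0, 0, 0, 0, 0.05, 0, 0, 0, -2, 0, 0, 0.05, 0, 0, 0, -4, 0, 0, 0.05, 0, 0, 0, -6, 0, 0, 0.05, 0, 0, 0, -8, 0, 0, 0.05, 0, 0, 0, -10, 0, 0, 0.05, 0, 0, 0, -12, 0, 0, 0.05, 0, 0, 0, -14, 0, 0, 0.05, 0, 0, 0, -16, 0, 0, 0.05, 0, 0, 0, -18, 0, 0, 0.03, 0, 0, 0, -18, 0, 0],
)

```text
clock: 11.8
tcp_pos: [0.6294, -0.0086, 0.1037]
orientation: [-0.211, 1.562, 0.216]
contact_force: [0.7, -0.5, 0.4]
grip_width: 0.0328
```

Emit:
carry_out(
  targets=[0.01, 0, 0, 0, 0, 0, 0, 0.01, 0, 0, 0, 0, 0, 0, 0.01, 0, 0, 0, 0, 0, 0, 0.01, 0, 0, 0, 0, 0, 0],
)

```text
clock: 12.3
tcp_pos: [0.6293, -0.0077, 0.1038]
orientation: [-0.21, 1.562, 0.217]
contact_force: [-0.7, 4.4, 0.2]
grip_width: 0.0184
```

```bash
python3 - <<'E'
from h import *
o=r.get_obs()
y=R.from_rotvec(o["orientation"]).as_matrix()[:2,1]
a=np.array([.963,.270]); A=np.array([a/np.linalg.norm(a),y]); b=np.array([A[0]@[.6291,-.0087],y@o["tcp_pos"][:2]])
S=np.linalg.solve(A,b);print("spindle",S)
rows([(*S,.2,-.4)])
q=np.array([.4809+.0013,-.2531-.0002,-.478]);c,s=np.cos(q[2]),np.sin(q[2])
e=q[:2]+np.array([c*-.046-s*.010,s*-.046+c*.010]);print("eye",e,"psi",q[2]+np.pi/2)
psi=np.arctan2(y[1],y[0]);d=q[2]+np.pi/2-psi
rows([(*e,.12,d),(*e,.05,d)])
E
```

```text
spindle [ 0.62885126 -0.00781282]
t 12.30 tcp [ 0.6293 -0.0077  0.1038] yaw_y 1.8425 tilt [-0.0021  0.004  -1.    ] F [-0.71  4.36  0.19] M [ 0.995  0.238 -0.004] w 0.0184
[-0.09619  0.00043 -0.00061] [ 4.584 -0.021 -0.048]
eye [ 0.44595587 -0.22326064] psi 1.0927963267948966
t 12.30 tcp [ 0.6293 -0.0077  0.1038] yaw_y 1.8425 tilt [-0.0021  0.004  -1.    ] F [-0.71  4.36  0.19] M [ 0.995  0.238 -0.004] w 0.0184
[-0.01667 -0.15839 -0.23453] [ 8.591 -0.03  -0.044]
[ 0.05333 -0.1587  -0.23446] [ 8.591 -0.03  -0.044]
```

Emit:
carry_out(
  targets=[0.06, 0, 0, 0, 0, 0, 0, 0.06, -0.04, 0, 0, 0, 0, 0, 0.06, -0.09, 0, 0, 0, 0, 0, 0.06, -0.09, -0.035, -0.05, 2, 0, 0, 0.06, -0.08, -0.07, -0.1, 4, 0, 0, 0.06, -0.06, -0.1, -0.15, 6, 0, 0, 0.06, -0.04, -0.14, -0.2, 8, 0, 0, 0.045, -0.02, -0.158, -0.234, 8.6, 0, 0, 0.045, 0.0, -0.158, -0.234, 8.6, 0, 0, 0.045, 0.03, -0.1585, -0.2345, 8.6, 0, 0, 0.045, 0.053, -0.1585, -0.2345, 8.6, 0, 0, 0.045, 0.053, -0.1585, -0.2345, 8.6, 0, 0],
)

```text
clock: 13.8
tcp_pos: [0.4456, -0.2222, 0.0492]
orientation: [0.378, 1.544, -0.371]
contact_force: [-0.3, 0.5, 0.5]
grip_width: 0.045
```

```bash
python3 - <<'E'
from h import *
e=[.44596,-.22326]
rows([(*e,.02,1.0928-np.arctan2(*R.from_rotvec(r.get_obs()["orientation"]).as_matrix()[[1,0],1]))])
s=r.grab_frame("scene");t=r.grab_frame("top");cv2.imwrite("pics/top1.png",t);cv2.imwrite("pics/scene1.png",s)
A=crop(s,372,140,70,100,5);B=crop(s,290,158,40,36,8);C=crop(t,302,164,36,36,8)
f=lambda x,w:cv2.copyMakeBorder(x,0,0,0,w-x.shape[1],cv2.BORDER_CONSTANT)
BC=np.vstack([f(B,320),f(C,320)])[:576]; A=cv2.copyMakeBorder(A,0,76,0,0,cv2.BORDER_CONSTANT)
cv2.imwrite("pics/c1.png",np.hstack([A,BC]))
E
```

```text
t 13.80 tcp [ 0.4456 -0.2222  0.0492] yaw_y 1.0936 tilt [-0.0042  0.0053 -1.    ] F [-0.34  0.45  0.54] M [ 0.03   0.014 -0.005] w 0.0450
[ 0.02915 -0.00084  0.00104] [ 0.01  -0.071 -0.031]
```

View pics/c1.png

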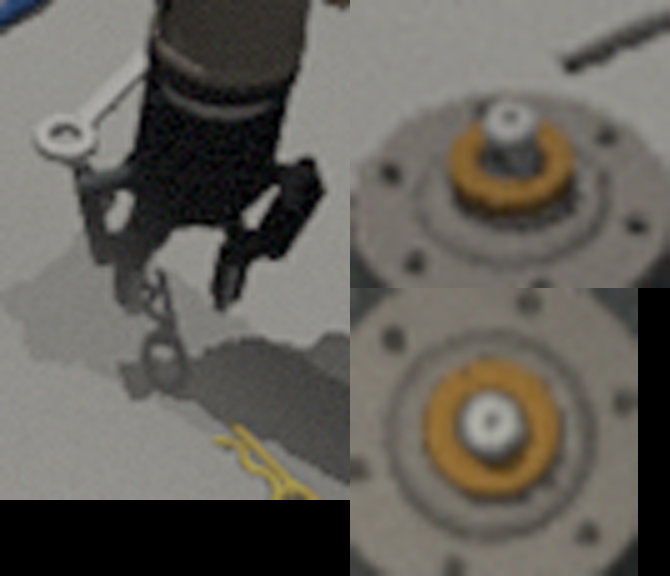

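The ring lies flat on the hub, concentric with the spindle. The hole isn't clearly visible. The gripper is over the clip's eye, so I'll descend and grip.

Emit:
carry_out(
  targets=[0.045, 0.02, -0.001, 0.001, 0, 0, 0, 0.045, 0.04, -0.001, 0.001, 0, 0, 0, 0.045, 0.044, -0.001, 0.001, 0, 0, 0, 0.045, 0.044, -0.001, 0.001, 0, 0, 0, 0.01, 0.044, -0.001, 0.001, 0, 0, 0, 0.01, 0.044, -0.001, 0.001, 0, 0, 0, 0.01, 0.044, -0.001, 0.001, 0, 0, 0, 0.01, 0.044, -0.001, 0.001, 0, 0, 0],
  squeeze=40,
)

```text
clock: 14.9
tcp_pos: [0.448, -0.2241, 0.0079]
orientation: [0.377, 1.539, -0.372]
contact_force: [0.0, -0.3, 5.3]
grip_width: 0.0215
```

```bash
python3 - <<'E'
from h import *
rows([(.446,-.2233,.16,0)])
s=cv2.imread("pics/scene1.png");t=cv2.imread("pics/top1.png")
for n,im,k in(("top",t,(-.0013,0)),("scene",s,(-.0054,0))):
    print(n,proj(n,(.6288+k[0],-.0078,.114)),proj(n,(.6288+k[0],-.0078,.100)))
g=cv2.cvtColor(s,cv2.COLOR_BGR2GRAY)[168:186,302:320];print(g)
g=cv2.cvtColor(t,cv2.COLOR_BGR2GRAY)[174:192,312:328];print(g)
E
```

```text
t 14.90 tcp [ 0.448  -0.2241  0.0079] yaw_y 1.0932 tilt [ 1.e-04  3.e-03 -1.e+00] F [ 0.01 -0.26  5.27] M [ 0.057  0.226 -0.017] w 0.0215
[-0.15205  0.00018 -0.00229] [ 0.    -0.015 -0.031]
top [318.55407116 181.41622437] [318.51208196 182.03183447]
scene [309.71581309 173.4588827 ] [309.8228161  176.97568732]
[[144 144 143 145 146 145 145 146 146 144 146 144 146 144 147 148 146 146]
 [145 144 139 130 134 132 128 127 132 129 129 131 131 137 139 143 145 145]
 [130 131 116 107  99  97 112 126 119 114 111 109 112 117 122 123 130 132]
 [110 110 109  90  68 108 138 136 133 135 120 108 105 107 111 108 105 115]
 [108 105 111  89  83 129 145 111 107 145 136 115 104 111 112 112 108 108]
 [104 109 107  97 108 138 149 132 131 144 130 108 104 103 105 112 109 108]
 [109 109 106 102 101 120 142 149 144 134 103  95  97 104 104 109 110 109]
 [107 104 103 101  94  84 105 118 110  94  74  85 105 101 103 103 111 112]
 [105  99 102  89  74  61  63  74  70  67  61  69  92 103 102  95  97 107]
 [100 101 101  84  56  50  38  56  72  65  67  53  72  99 100  95  91  99]
 [100  99 103  87  61  61  48  51  68 
[... 1069 characters left out ...]
 166 143 104  91 113 107 102]
 [116 112 106  88 112 154 168 161 165 154 119  87  81 111 110  99]
 [113 111 108  95  90 123 142 141 141 111  83  68  85 107 108  92]
 [101 111 112 103  88  77  92  96  93  74  57  68 103 115 104  83]
 [ 95 112 115 108 103  88  65  60  61  56  61  77 108 108  92  70]
 [ 93  95 112 113 110 105  93  66  60  65  76 101 110 102  73  77]
 [104  90  97 109 112 112 111 105 100  96 102 108  98  75  61  82]
 [114 106  90  91 101 110 111 111 111 111 103  89  73  68  71  81]
 [112 113 108  90  72  76  78  84  82  78  73  61  75  99  98  99]
 [109 113 114 109  94  73  68  67  66  65  68  67  87 109 109  99]
 [100 109 114 116 114 103  99 101 103  98 101 103 104 105  99  88]]
```

```bash
python3 - <<'E'
from h import *
# anchor to observed spindle end centre in scene: bright end px
s=cv2.imread("pics/scene1.png");g=cv2.cvtColor(s,cv2.COLOR_BGR2GRAY).astype(float)
m=g[170:177,305:315]; m=np.where(m>118,1,0); v,u=np.nonzero(m); print("end centre px",u.mean()+305,v.mean()+170)
off=np.array([u.mean()+305,v.mean()+170])-proj("scene",(.6288-.0054,-.0078,.114)); print(off)
for a in range(90,225,15):
    A=np.radians(a);p=(.6288-.0054+.01*np.cos(A),-.0078+.01*np.sin(A),.1);print(a,(proj("scene",p)+off).round(2))
# lift then go to pre-insertion: theta=-0.84
th=-.84; psi=th+np.pi/2
for d in(.05,.046,.041,.038):   # tip radius d -> seat behind; eye pos
    seat=np.array([.6288,-.0078])-(d+.0305)*np.array([np.cos(th),np.sin(th)])
    e=seat+np.array([np.cos(th)*-.046-np.sin(th)*.01,np.sin(th)*-.046+np.cos(th)*.01]); print(d,e)
E
```

```text
end centre px 309.5 172.3181818181818
[-0.21581309 -1.14070089]
90 [306.54 177.07]
105 [307.08 177.58]
120 [307.8  177.97]
135 [308.64 178.22]
150 [309.54 178.3 ]
165 [310.45 178.21]
180 [311.31 177.96]
195 [312.04 177.57]
210 [312.61 177.06]
0.05 [0.55181238 0.09307198]
0.046 [0.55448224 0.09009341]
0.041 [0.55781955 0.08637019]
0.038 [0.55982194 0.08413627]
```

Emit:
carry_out(
  targets=[0.01, -0.03, 0, 0, 0, 0, 0, 0.01, -0.09, 0, 0, 0, 0, 0, 0.01, -0.15, 0, 0, 0, 0, 0, 0.01, -0.15, 0, 0, 0, 0, 0],
)

```text
clock: 15.4
tcp_pos: [0.4509, -0.2253, 0.1627]
orientation: [0.374, 1.53, -0.374]
contact_force: [-0.1, -0.2, -1.3]
grip_width: 0.022
```

```bash
cat >> h.py <<'E'
AX=np.array([.6288,-.0078]); XO=.0025; ZT=.1054
def pose(th,rt,z=ZT,lat=0):
    u=np.array([np.cos(th),np.sin(th)]);n=np.array([-u[1],u[0]])
    return AX-(rt+.0765-XO)*u+(.010+lat)*n,z
def crow(L):
    o=r.get_obs();M=R.from_rotvec(o["orientation"]).as_matrix();y0=np.arctan2(M[1,1],M[0,1])
    rows([(*pose(th,rt,z,lat)[0],z,th+np.pi/2-y0) for th,rt,z,lat in L])
E
python3 - <<'E'
from h import *
crow([(-.95,.03,.16,0),(-.95,.03,ZT,0)])
E
```

```text
t 15.40 tcp [ 0.4509 -0.2253  0.1627] yaw_y 1.0929 tilt [ 0.0075 -0.0016 -1.    ] F [-0.06 -0.18 -1.28] M [-0.026 -0.02   0.   ] w 0.0220
[ 0.00311  0.33109 -0.03019] [ 5.409  0.078 -0.043]
[ 0.05771  0.33098 -0.0306 ] [ 5.409  0.078 -0.043]
```

Emit:
carry_out(
  targets=[0.01, 0.003, 0.06, -0.005, 1, 0, 0, 0.01, 0.003, 0.12, -0.01, 2, 0, 0, 0.01, 0.003, 0.18, -0.015, 3, 0, 0, 0.01, 0.003, 0.24, -0.02, 4, 0, 0, 0.01, 0.003, 0.3, -0.03, 5, 0.08, 0, 0.01, 0.003, 0.331, -0.03, 5.4, 0.08, -0.04, 0.01, 0.025, 0.331, -0.03, 5.4, 0.08, -0.04, 0.01, 0.05, 0.331, -0.03, 5.4, 0.08, -0.04, 0.01, 0.05, 0.331, -0.03, 5.4, 0.08, -0.04, 0.01, 0.05, 0.331, -0.03, 5.4, 0.08, -0.04],
)

```text
clock: 16.65
tcp_pos: [0.5768, 0.0816, 0.1132]
orientation: [0.741, 1.441, -0.741]
contact_force: [0.3, 1.1, -1.3]
grip_width: 0.022
```

```bash
python3 - <<'E'
from h import *
crow([(-.95,.03,ZT,0),(-.95,.018,ZT,0)])
s=r.grab_frame("scene");t=r.grab_frame("top");cv2.imwrite("pics/top2.png",t);cv2.imwrite("pics/scene2.png",s)
A=crop(s,270,130,70,80,7);B=crop(t,280,150,50,60,6)
B=cv2.copyMakeBorder(B,0,200,0,0,cv2.BORDER_CONSTANT)
cv2.imwrite("pics/i1.png",np.hstack([A,B])[:, :800])
E
```

```text
t 16.65 tcp [0.5768 0.0816 0.1132] yaw_y 0.6209 tilt [-3.e-04  0.e+00 -1.e+00] F [ 0.3   1.07 -1.27] M [ 0.019 -0.016 -0.025] w 0.0220
[ 0.00776  0.00033 -0.00101] [ 0.001 -0.003  0.003]
[0.00775 0.00032 0.01099] [ 0.001 -0.003  0.003]
```

View pics/i1.png

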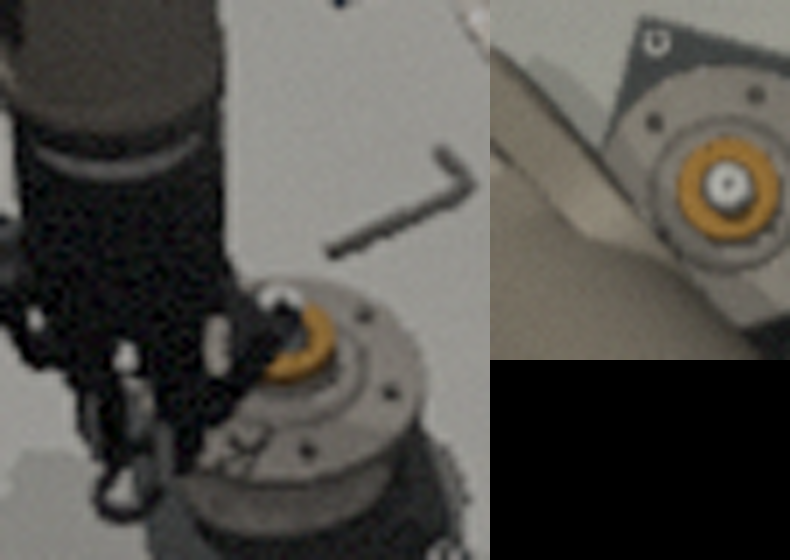

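```bash
python3 - <<'E'
from h import *
off=np.array([-.2,-1.1]);th=-.95;u=np.array([np.cos(th),np.sin(th)]);n=np.array([-u[1],u[0]])
eye=np.array([.5768,.0816])-XO*u
for nm,x,y,z in(("tip",76.5,-10,2.5),("eye",0,0,5),("eye back",-24,0,5),("bent end",70,10,2.5),("finger+",0,14,0)):
    p=np.r_[eye+(x*u+y*n)/1e3-[.0054,0],.1132-.0079+z/1e3]; q=proj("scene",p)+off; print(nm,q.round(1),((q-[270,130])*7).round())
E
```

```text
tip [305.2 180.5] [247. 354.]
eye [289.5 197.1] [137. 469.]
eye back [285.4 203.1] [108. 511.]
bent end [297.8 179.9] [195. 350.]
finger+ [285.1 196.7] [105. 467.]
```

Emit:
carry_out(
  targets=[0.01, 0.004, 0, 0, 0, 0, 0, 0.01, 0.0078, 0, -0.001, 0, 0, 0, 0.01, 0.0078, 0, 0.004, 0, 0, 0, 0.01, 0.0078, 0, 0.01, 0, 0, 0, 0.01, 0.0078, 0, 0.014, 0, 0, 0, 0.01, 0.0078, 0, 0.014, 0, 0, 0],
)

```text
clock: 17.5
tcp_pos: [0.5859, 0.0701, 0.1061]
orientation: [0.742, 1.439, -0.741]
contact_force: [-1.1, 0.4, -0.0]
grip_width: 0.0219
```

```bash
python3 - <<'E'
from h import *
crow([(-.95,.014,ZT,0),(-.95,.009,ZT,0),(-.95,.006,ZT,0)])
E
```

```text
t 17.50 tcp [0.5859 0.0701 0.1061] yaw_y 0.6200 tilt [ 1.4e-03  3.0e-04 -1.0e+00] F [-1.07  0.44 -0.01] M [ 0.024  0.007 -0.042] w 0.0219
[ 0.00071 -0.00036  0.00031] [-0.01   0.007 -0.015]
[ 0.00071 -0.00035  0.00531] [-0.01   0.007 -0.015]
[ 0.00071 -0.00035  0.00831] [-0.01   0.007 -0.015]
```

Emit:
carry_out(
  targets=[0.01, 0.0007, 0, 0.002, 0, 0, 0, 0.01, 0.0007, 0, 0.004, 0, 0, 0, 0.01, 0.0007, 0, 0.0055, 0, 0, 0, 0.01, 0.0007, 0, 0.007, 0, 0, 0, 0.01, 0.0007, 0, 0.007, 0, 0, 0],
)

```text
clock: 18.12
tcp_pos: [0.59, 0.0643, 0.1054]
orientation: [0.742, 1.439, -0.741]
contact_force: [-0.4, 0.4, -0.9]
grip_width: 0.0216
```

```bash
cat >> h.py <<'E'
def st():
    """force along/lateral to clip and current tip radius estimate"""
    o=r.get_obs();M=R.from_rotvec(o["orientation"]).as_matrix();th=np.arctan2(M[1,1],M[0,1])-np.pi/2
    u=np.array([np.cos(th),np.sin(th)]);n=np.array([-u[1],u[0]]);F=o["contact_force"];d=AX-o["tcp_pos"][:2]
    print("t %.2f th %.3f rt %.2fmm lat %.2fmm z %.4f Fpush %.2f Flat %.2f Fz %.2f M %s"%(o["clock"],th,1e3*(d@u-.0765+XO),-1e3*(d@n+.010),o["tcp_pos"][2],F[:2]@u,F[:2]@n,F[2],o["moment"].round(3)))
E
python3 - <<'E'
from h import *
st();crow([(-.95,.009,ZT,0),(-.95,.006,ZT,0)])
E
```

```text
t 18.12 th -0.951 rt 7.22mm lat 0.25mm z 0.1054 Fpush -0.55 Flat -0.10 Fz -0.92 M [-0.007 -0.018  0.009]
t 18.12 tcp [0.59   0.0643 0.1054] yaw_y 0.6198 tilt [ 1.4e-03  2.0e-04 -1.0e+00] F [-0.4   0.39 -0.92] M [-0.007 -0.018  0.009] w 0.0216
[ 0.      -0.00034 -0.00179] [-0.011  0.007 -0.014]
[ 0.      -0.00033  0.00121] [-0.011  0.007 -0.014]
```

Emit:
carry_out(
  targets=[0.01, 0, 0, 0.0015, 0, 0, 0, 0.01, 0, 0, 0.003, 0, 0, 0, 0.01, 0, 0, 0.0035, 0, 0, 0, 0.01, 0, 0, 0.0035, 0, 0, 0],
)

```text
clock: 18.62
tcp_pos: [0.592, 0.0614, 0.1054]
orientation: [0.742, 1.439, -0.741]
contact_force: [-0.3, -0.7, -1.3]
grip_width: 0.0219
```

```bash
python3 - <<'E'
from h import *
st()
E
```

```text
t 18.62 th -0.951 rt 3.67mm lat 0.24mm z 0.1054 Fpush 0.41 Flat -0.68 Fz -1.32 M [ 0.001 -0.007  0.003]
```

Emit:
carry_out(
  targets=[0.01, 0, 0, 0.0015, 0, 0, 0, 0.01, 0, 0, 0.003, 0, 0, 0, 0.01, 0, 0, 0.0045, 0, 0, 0, 0.01, 0, 0, 0.0045, 0, 0, 0],
)

```text
clock: 19.12
tcp_pos: [0.5947, 0.0575, 0.1054]
orientation: [0.743, 1.439, -0.741]
contact_force: [-0.4, -0.3, -0.6]
grip_width: 0.0225
```

```bash
python3 - <<'E'
from h import *
st()
s=r.grab_frame("scene");t=r.grab_frame("top");cv2.imwrite("pics/top3.png",t);cv2.imwrite("pics/scene3.png",s)
A=crop(s,275,145,55,70,8);B=crop(t,295,158,44,50,8)
B=cv2.copyMakeBorder(B,0,160,0,0,cv2.BORDER_CONSTANT)
cv2.imwrite("pics/i2.png",cv2.convertScaleAbs(np.hstack([A,B])[:, :800],alpha=1.5))
E
```

```text
t 19.12 th -0.951 rt -1.06mm lat 0.18mm z 0.1054 Fpush 0.02 Flat -0.54 Fz -0.64 M [ 0.044  0.007 -0.009]
```

View pics/i2.png

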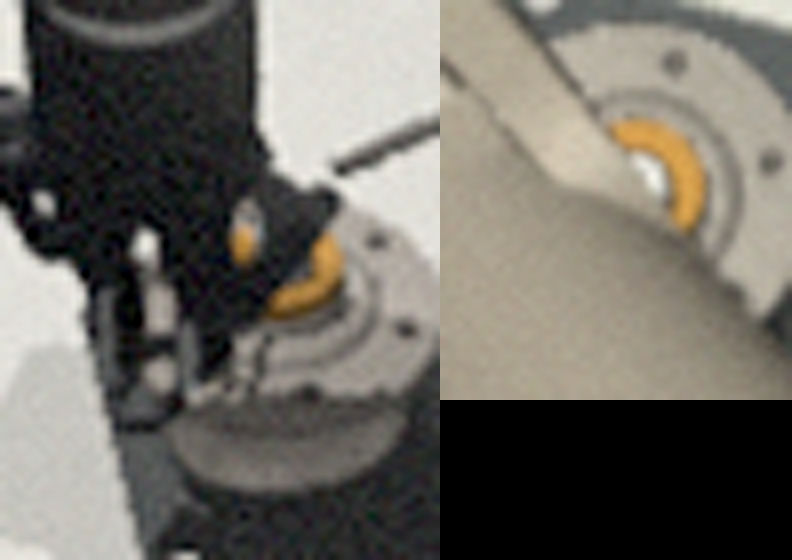

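The view of the leg is blocked. But with the tip about 1 mm past the axis and no push force, it must be in the hole. I'll continue gently.

Emit:
carry_out(
  targets=[0.01, 0, 0, 0.0015, 0, 0, 0, 0.01, 0, 0, 0.003, 0, 0, 0, 0.01, 0, 0, 0.0045, 0, 0, 0, 0.01, 0, 0, 0.006, 0, 0, 0, 0.01, 0, 0, 0.0075, 0, 0, 0, 0.01, 0, 0, 0.0075, 0, 0, 0],
)

```text
clock: 19.98
tcp_pos: [0.5991, 0.0514, 0.1054]
orientation: [0.743, 1.439, -0.741]
contact_force: [0.1, 1.0, -1.1]
grip_width: 0.0215
```

```bash
python3 - <<'E'
from h import *
st();crow([(-.95,-.0135,ZT,0)])
E
```

```text
t 19.98 th -0.951 rt -8.50mm lat 0.19mm z 0.1054 Fpush -0.78 Flat 0.67 Fz -1.15 M [-0.044  0.009 -0.01 ]
t 19.98 tcp [0.5991 0.0514 0.1054] yaw_y 0.6194 tilt [ 1.4e-03  3.0e-04 -1.0e+00] F [ 0.1   1.02 -1.15] M [-0.044  0.009 -0.01 ] w 0.0215
[-3.00e-05 -2.70e-04  4.99e-03] [-0.015  0.006 -0.014]
```

Emit:
carry_out(
  targets=[0.01, 0, 0, 0.002, 0, 0, 0, 0.01, 0, 0, 0.004, 0, 0, 0, 0.01, 0, 0, 0.006, 0, 0, 0, 0.01, 0, 0, 0.006, 0, 0, 0],
  squeeze=60,
)

```text
clock: 20.48
tcp_pos: [0.6027, 0.0469, 0.1055]
orientation: [0.743, 1.439, -0.74]
contact_force: [-0.3, 3.5, -0.9]
grip_width: 0.0202
```

```bash
python3 - <<'E'
from h import *
st()
E
```

```text
t 20.48 th -0.951 rt -14.31mm lat 0.58mm z 0.1055 Fpush -3.02 Flat 1.79 Fz -0.94 M [0.632 0.06  0.058]
```

Emit:
carry_out(
  targets=[0.01, 0, 0, 0.0015, 0, 0, 0, 0.01, 0, 0, 0.003, 0, 0, 0, 0.01, 0, 0, 0.0045, 0, 0, 0, 0.01, 0, 0, 0.0045, 0, 0, 0],
)

```text
clock: 20.98
tcp_pos: [0.6061, 0.0422, 0.1055]
orientation: [0.743, 1.438, -0.741]
contact_force: [0.0, 1.6, -0.9]
grip_width: 0.0202
```

```bash
python3 - <<'E'
from h import *
st()
E
```

```text
t 20.98 th -0.952 rt -20.14mm lat 0.49mm z 0.1055 Fpush -1.24 Flat 0.95 Fz -0.90 M [ 0.265 -0.198  0.061]
```

Emit:
carry_out(
  targets=[0.01, 0, 0, 0.0015, 0, 0, 0, 0.01, 0, 0, 0.003, 0, 0, 0, 0.01, 0, 0, 0.0045, 0, 0, 0, 0.01, 0, 0, 0.006, 0, 0, 0, 0.01, 0, 0, 0.006, 0, 0, 0],
)

```text
clock: 21.6
tcp_pos: [0.61, 0.0365, 0.1056]
orientation: [0.743, 1.437, -0.742]
contact_force: [2.2, -0.6, -0.9]
grip_width: 0.0201
```

```bash
python3 - <<'E'
from h import *
st()
E
```

```text
t 21.60 th -0.953 rt -27.00mm lat 0.39mm z 0.1056 Fpush 1.79 Flat 1.44 Fz -0.91 M [-0.159 -0.534  0.101]
```

Emit:
carry_out(
  targets=[0.01, 0, 0, 0.001, 0, 0, 0, 0.01, 0, 0, 0.002, 0, 0, 0, 0.01, 0, 0, 0.0025, 0, 0, 0, 0.01, 0, 0, 0.0025, 0, 0, 0],
)

```text
clock: 22.1
tcp_pos: [0.6116, 0.0343, 0.1056]
orientation: [0.743, 1.436, -0.742]
contact_force: [2.6, -0.6, -1.4]
grip_width: 0.0202
```

```bash
python3 - <<'E'
from h import *
st()
E
```

```text
t 22.10 th -0.953 rt -29.72mm lat 0.40mm z 0.1056 Fpush 2.00 Flat 1.83 Fz -1.40 M [-0.049 -0.445  0.047]
```

Emit:
carry_out(
  targets=[0.01, 0, 0, 0.0008, 0, 0, 0, 0.01, 0, 0, 0.0015, 0, 0, 0, 0.01, 0, 0, 0.0015, 0, 0, 0],
)

```text
clock: 22.48
tcp_pos: [0.6126, 0.0329, 0.1056]
orientation: [0.743, 1.436, -0.742]
contact_force: [2.7, -1.1, -0.2]
grip_width: 0.0204
```

```bash
python3 - <<'E'
from h import *
st()
E
```

```text
t 22.48 th -0.953 rt -31.46mm lat 0.34mm z 0.1056 Fpush 2.41 Flat 1.57 Fz -0.18 M [-0.165 -0.585  0.169]
```

Emit:
carry_out(
  targets=[0.01, 0, 0, 0.0007, 0, 0, 0, 0.01, 0, 0, 0.0014, 0, 0, 0, 0.01, 0, 0, 0.0014, 0, 0, 0],
)

```text
clock: 22.85
tcp_pos: [0.6135, 0.0316, 0.1056]
orientation: [0.743, 1.436, -0.742]
contact_force: [1.9, -0.6, -0.1]
grip_width: 0.0202
```

```bash
python3 - <<'E'
from h import *
st()
E
```

```text
t 22.85 th -0.953 rt -33.01mm lat 0.30mm z 0.1056 Fpush 1.60 Flat 1.16 Fz -0.09 M [-0.121 -0.454  0.063]
```

Emit:
carry_out(
  targets=[0.045, 0, 0, 0, 0, 0, 0, 0.045, 0, 0, 0, 0, 0, 0, 0.045, -0.01, 0, 0, 0, 0, 0, 0.045, -0.04, 0, 0, 0, 0, 0, 0.045, -0.09, 0, -0.02, 0, 0, 0, 0.045, -0.1, 0.02, -0.08, 0, 0, 0, 0.045, -0.1, 0.02, -0.14, 0, 0, 0, 0.045, -0.1, 0.02, -0.18, 0, 0, 0, 0.045, -0.1, 0.02, -0.2, 0, 0, 0],
)

```text
clock: 23.98
tcp_pos: [0.5121, 0.2085, 0.2059]
orientation: [0.741, 1.436, -0.739]
contact_force: [0.6, 0.4, -0.4]
grip_width: 0.0448
```

```bash
python3 - <<'E'
from fit import *
st()
s=r.grab_frame("scene");t=r.grab_frame("top");cv2.imwrite("pics/top4.png",t);cv2.imwrite("pics/scene4.png",s)
A=crop(s,275,145,55,60,8);B=crop(t,297,156,44,60,8)
cv2.imwrite("pics/i3.png",cv2.convertScaleAbs(np.hstack([A,B])[:, :800],alpha=1.4))
E
```

```text
t 23.98 th -0.950 rt 169.84mm lat 20.98mm z 0.2059 Fpush 0.03 Flat 0.67 Fz -0.38 M [-0.005 -0.057 -0.009]
```

View pics/i3.png

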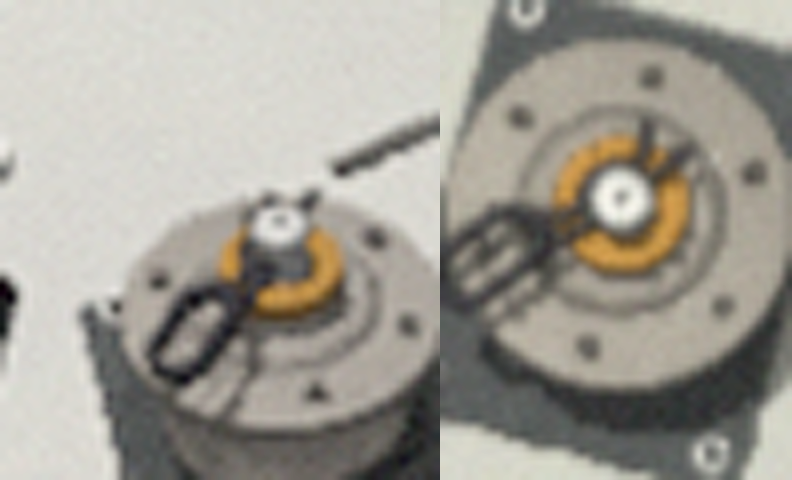

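```bash
python3 - <<'E'
from fit import *
t=cv2.imread("pics/top4.png");s=cv2.imread("pics/scene4.png")
ax=atz("top",319.5,180.9,.114)[:2]; tip=atz("top",328.5,174.4,.1)[:2]; print("axis",ax,"tip-axis mm",1e3*np.linalg.norm(tip-ax))
th=-.953;u=np.array([np.cos(th),np.sin(th)]);n=np.array([-u[1],u[0]])
for nm,I in(("top",{"top":t}),("scene",{"scene":s})):
    a=ax if nm=="top" else atz("scene",309.6,172.6,.114)[:2]
    # fit the eye only along clip axis (dark on light), yaw free
    im={nm:cv2.GaussianBlur(cv2.cvtColor(I[nm],cv2.COLOR_BGR2GRAY).astype(float),(0,0),.5)}
    import fit as F
    F.D=F.eye; F.B=np.vstack([np.c_[np.linspace(-54,-38,12),10*np.ones(12)],np.c_[[-75,-75,-75],[6,10,14]],np.c_[np.linspace(-55,-37,8),27*np.ones(8)],np.c_[np.linspace(-55,-37,8),-7*np.ones(8)]])
    best=None
    for d in np.arange(-.012,.0121,.001):
        for y in(-1.05,-1.0,-.95,-.9,-.85):
            for l in(-.002,0,.002):
                uu=np.array([np.cos(y),np.sin(y)]);q=np.r_[a+d*uu+l*np.array([-uu[1],uu[0]]),y]; c=F.cost(q,im,.102)
                if best is None or c<best[0]: best=(c,d,y,l)
    print(nm,a,"seat past axis along clip",best)
E
```

```text
axis [ 0.62881729 -0.01030104] tip-axis mm 30.647657448929326
top [ 0.62881729 -0.01030104] seat past axis along clip (np.float64(-35.021120577758275), np.float64(1.0408340855860843e-17), -1.05, -0.002)
scene [ 0.62663951 -0.00921541] seat past axis along clip (np.float64(-55.44241205864918), np.float64(-0.003999999999999993), -0.9, 0.002)
```

```bash
python3 - <<'E'
from h import *
for nm,a,o in(("scene",(309.5,172.3),(275,145)),("top",(319.5,180.9),(242,156))):
    A=atz(nm,*a,.114)[:2]
    for th in(-1.0,-.95):
      u=np.array([np.cos(th),np.sin(th)]);n=np.array([-u[1],u[0]])
      for d in(0,-.004):
        print(nm,th,d,[(k,((proj(nm,np.r_[A+(x/1e3+d)*u+y/1e3*n,.0975+z/1e3])-o)*8).round()) for k,x,y,z in(("tip",30.5,0,3),("eye in front",-31,10,7),("eye back edge",-70.5,10,7))])
E
```

```text
scene -1.0 0 [('tip', array([317., 193.])), ('eye in front', array([210., 283.])), ('eye back edge', array([155., 355.]))]
scene -1.0 -0.004 [('tip', array([311., 200.])), ('eye in front', array([205., 290.])), ('eye back edge', array([149., 362.]))]
scene -0.95 0 [('tip', array([313., 192.])), ('eye in front', array([213., 285.])), ('eye back edge', array([163., 359.]))]
scene -0.95 -0.004 [('tip', array([308., 199.])), ('eye in front', array([208., 293.])), ('eye back edge', array([158., 366.]))]
top -1.0 0 [('tip', array([696., 153.])), ('eye in front', array([525., 229.])), ('eye back edge', array([425., 295.]))]
top -1.0 -0.004 [('tip', array([686., 160.])), ('eye in front', array([515., 236.])), ('eye back edge', array([415., 302.]))]
top -0.95 0 [('tip', array([693., 150.])), ('eye in front', array([526., 234.])), ('eye back edge', array([430., 305.]))]
top -0.95 -0.004 [('tip', array([684., 157.])), ('eye in front', array([516., 241.])), ('eye back edge', array([420., 312.]))]
```

```bash
python3 - <<'E'
import cv2,numpy as np
s=cv2.imread("pics/scene4.png");t=cv2.imread("pics/top4.png")
A=cv2.resize(s[160:200,288:322],None,fx=12,fy=12,interpolation=cv2.INTER_CUBIC);B=cv2.resize(t[168:200,296:332],None,fx=9,fy=9,interpolation=cv2.INTER_CUBIC)
B=cv2.copyMakeBorder(B,0,480-B.shape[0],0,0,cv2.BORDER_CONSTANT)
cv2.imwrite("pics/i4.png",cv2.convertScaleAbs(np.hstack([A,B]),alpha=1.4))
E
```

```text
(no output)
```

View pics/i4.png

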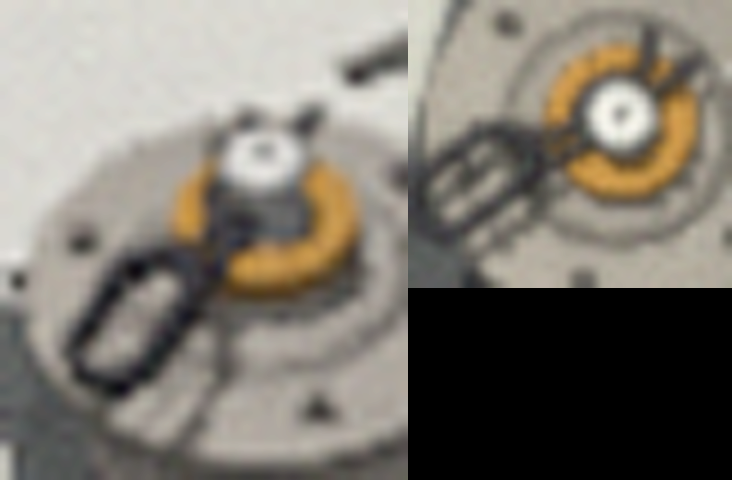

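```bash
python3 -c "
from bench import r
print(r.get_obs()['clock'],r.hand_in())"
```

```text
the job is handed in; nothing more can be done
24.075 None
```

The ring is on the hub and the R-clip is through the cross-hole with its bent leg snapped over the spindle. I handed the job in at 24.1 s of the 72 s allowed; the hand-in gives no verdict.

- **Ring:** I centred the ring with two crossed grips and lowered it over the spindle. It touched the spindle once, with about 3 N sideways. After release the pictures show it lying flat and round the spindle. I then gripped the spindle lightly, twice, to find its axis.
- **Clip:** A dark spot on the spindle in the scene picture suggested the hole's direction. On the first gentle approach from there, the leg went in with no noticeable resistance. The measured push reached about 3 N at the throat, then turned into an inward pull as the bent leg snapped over. That is far below the 30 N limit, though I only read forces between moves.

**Last checks:**
- The top picture puts the leg tip 30.6 mm beyond the axis, against 30.5 mm nominal, and its fit of the eye puts the clip within about 1 mm of home.
- The scene picture's fit of the eye disagreed, showing it about 4 mm short, still inside the 5 mm tolerance. The leg tip in that picture agrees with fully home. I think the eye is drooping slightly in the 7 mm hole, but I did not confirm this.
- The clip's spring angle could not be measured. I judged the snap from the drop in force and from the pictures, where the bent leg's end lies on the far side of the spindle.
- The robot is clear of everything, and no move went near the hex key or the blue marker.

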